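# Slide the top spot plate off the stack and load it in the reader

## Task

Slide the top porcelain spot plate (the one with coloured wells) sideways off its stack, without lifting it, all the way onto the aluminium ledge beside the stack; the plates below must stay put. Then carry it to the round red rubber-topped rest, set it down there and let go, take it again the other way, and lower it gently between the orange cheeks of the reader, wells up, flat on the floor and with its ends flush with the cheek ends, leaving everything else on the bench undisturbed.

Things in the scene. Friction and masses are not known exactly. Their poses are not given: they have to be found in the camera images.
- plate_top: white porcelain spot plate with six coloured wells on its upper face (magenta, blue, amber), 64 x 48 x 10 mm, 50 to 105 g. Origin: centre of its underside; x along the 64 mm length, y along the 48 mm width, z up through the wells. It starts as the top of four equal plates in the stand, its x axis within 2 degrees of the stand's x axis
- plate_b: second plate of the stack, plain white, same size and axes; the top plate lies loose on it. It must not shift
- plate_c: third plate of the stack, plain white, same size and axes
- plate_d: lowest plate of the stack, plain white, same size and axes, lying on the stand's base
- stand: fixed plate stand: blue base 180 (x) x 70 (y) x 10 mm, with the stack bay at its -x end and an aluminium ledge at its +x end; plates are slid along +x. Origin: centre of its underside
- ledge_mid (a point): place on the ledge under the centre of a plate that touches the end stop (stand x = 40 mm); axes as the stand. Ledge: 32 mm wide in y, stand x -2 to 72 mm, top at z = 38 mm, 2 mm below the top plate's underside, 12 mm gap to the stack. The plate overhangs it 8 mm each side, 28 mm above the base; grip it across its 48 mm width
- bay_mid (a point): centre of the stack bay on the base (stand x = -46 mm, z = 10 mm); axes as the stand. Bay open at both x ends; side walls 64 mm long, at y = +-26 to +-31 mm, up to z = 45 mm. The four plates lie in it, undersides at z = 10, 20, 30, 40 mm
- stop_top (a point): middle of the top edge of the blue stop closing the ledge's far end, on its face towards the stack: stand x = 72 mm, z = 54 mm; 8 mm thick, 64 mm wide. A pushed plate ends against it, which leaves no room for a finger there
- rest_top (a point): centre of the top of the fixed round rest: dark red rubber disc 38 mm diameter, its top 34 mm above the bench, on a thin steel post with a 68 mm diameter, 6 mm thick foot. A plate set on it overhangs all round and can be gripped across either pair of edges
- nest: fixed white reader, base 120 (x) x 100 (y) x 14 mm. Origin: centre of its underside. Two orange cheeks, 64 mm long in x, inner faces at y = +-26.5 mm, vertical up to z = 54 mm, then flared outward to z = 64 mm; open at both x ends
- nest_floor (a point): centre of the top of the pedestal between the cheeks (44 mm long in x, 34 mm above the bench), where the plate's underside centre belongs; axes as the reader. The plate lies lengthwise along x, either way round, ends overhanging 10 mm so that it can be lowered gripped by its short ends
- beaker: empty glass beaker, 60 mm diameter, 78 mm high, standing loose; leave alone. Origin: centre of underside
- bottle: amber bottle with blue cap, 60 mm diameter, 130 mm high, loose; leave alone. Origin: centre of underside
- dropper: small clear bottle with red cap, 32 mm diameter, 65 mm high, loose; leave alone. Origin: centre of underside
- rack: blue rack with capped tubes, 56 (x) x 125 (y) x 100 mm high, loose; leave alone. Origin: centre of underside
- carton: green carton, 58 (x) x 120 (y) x 70 mm, loose; leave alone. Origin: centre of underside
Not all that is in view belongs to the job. Of the things shaped like the part that bears rest_top, the bare steel one is meant.

How it is judged (in metres and radians):
On the way, in this order (a step that is already met when the one before it is completed fails the run):
1. the top plate slides across, still lying on the second plate (x of plate_top in the frame of stand between -0.03 and 0.01 m and contact force between plate_top and plate_b above 0.05 N and z of plate_top in the frame of stand below 0.044 m), for 0.05 s.
2. the plate lies on the ledge, clear of the stack (x of plate_top in the frame of stand between 0.028 and 0.046 m and y of plate_top in the frame of stand between -0.015 and 0.015 m and z of plate_top in the frame of stand below 0.041 m and angle between plate_top's own z axis and vertical below 0.1 rad), for 0.2 s.
3. the plate lies on the round rest, let go (horizontal distance between plate_top and rest_top below 0.018 m and z of plate_top in the frame of rest_top between -0.003 and 0.003 m and contact force between plate_top and the fingers below 0.05 N and linear speed of plate_top below 0.03 m/s and angle between plate_top's own z axis and vertical below 0.1 rad), for 0.2 s.
At the end, for the whole second after the job is handed in: the plate rests wells up on the reader's floor: within 6 mm lengthwise, 4.5 mm crosswise, 3 mm in height and 0.1 rad in direction of its place (tilt under 0.06 rad); the other plates within 6 mm and the beaker, bottles, rack and carton within 15 mm of their starts (x of plate_top in the frame of nest_floor between -0.006 and 0.006 m and y of plate_top in the frame of nest_floor between -0.0045 and 0.0045 m and z of plate_top in the frame of nest_floor between -0.003 and 0.003 m and angle between the x axis of plate_top and the x axis of nest, either way round below 0.1 rad and angle between plate_top's own z axis and vertical below 0.06 rad and linear speed of plate_top below 0.02 m/s and distance of each of plate_b, plate_c, plate_d from where it was at the start of the episode below 0.006 m and distance of each of beaker, bottle, dropper, rack, carton from where it was at the start of the episode below 0.015 m); the robot touches nothing.
It fails at once if a plate of the remaining stack is shifted by more than 6 mm (distance of any of plate_b, plate_c, plate_d from where it was at the start of the episode above 0.006 m).
It fails at once if a bystander is shifted by more than 15 mm or tipped over (distance of any of beaker, bottle, dropper, rack, carton from where it was at the start of the episode above 0.015 m or angle between any of beaker, bottle, dropper, rack, carton's own z axis and vertical above 0.3 rad).
It fails at once if the plate is dropped into the reader instead of lowered (horizontal distance between plate_top and nest_floor below 0.03 m and z of plate_top in the frame of nest_floor below 0.06 m and contact force between plate_top and the fingers below 0.05 N and linear speed of plate_top above 0.45 m/s).
It also fails if it takes over 61 s, if anything falls off the work surface, if the arm or the gripper's body presses on something with over 40 N, if the wrist force passes 120 N, or if a joint passes its speed limit or range.

## Robot

A 7-joint arm with a two-finger parallel gripper is mounted at the origin on the work surface. World frame = base frame: x ahead of the robot, y to its left, z up, the work surface at z = 0. Lengths are in mm, angles in rad, forces in N, time in s.
With the tool pointing down it reaches from about 350 to 775 mm from the base axis. Payload 3.1 kg.
Tool frame: the origin (TCP) lies between the finger pads; the fingertips stand 14 mm ahead of it and the grasp point (between the pads) lies 5 mm behind it (r.nose_length is the distance from the TCP to the fingertips, in mm); y points along the fingers, x is the direction in which the jaws open and shut, and the axes are right-handed (so a half turn about y gives the same grasp; the last joint's range is limited). The gripper opens to 85 mm and grips with 20 to 120 N. Pads are 22 mm wide; open, the fingers measure 114 mm over their backs; the gripper's body (76 mm by 85 mm) begins 54 mm behind the grasp point. The pads swing forward as they close: fully open they stand 13 mm farther back than shut.
Start: joints at [-0.042, 0.311, 0.014, 1.512, -0.004, 1.319, -0.027], TCP at [550.015, 0.032, 245.304] pointing down, gripper open.
Joint ranges: [-2.7, 2.7], [-0.3, 1.91], [-1.27, 1.3], [0.12, 2.57], [-1.44, 4.58], [0.2, 2.03], [-3.05, 3.05]. Speed limits (rad/s): [2.79, 2.79, 3.14, 3.14, 3.14, 3.14, 3.14].

## Interface

Orientations are given as a unit quaternion [x, y, z, w].
In Python, from workcell import r, optics gives the robot as it stands.
- The arm moves only by the tool jog_arm, never from a script. Its argument "series" is a list of rows, each an object with "linear": the shift along the tool's x, y, z in mm, a list of three; "roll": the turn about the tool's y in rad; "claw": the closure, from -1 (fully open) to 1 (shut). A call has 1 to 12 rows; each row is the pose to reach, as a shift and turn from the pose commanded when the call began, along the tool's axes at that moment; what a row does not reach only later rows make up. A row lasts 1/10 s, in which the tool goes at most 50 mm and 8.59 degrees, less where a joint would pass 70% of its speed; a pose out of reach is approached as far as the arm can. A call with a gripper value outside its range is refused whole. The fingers move at their own pace and stop on an object; "newtons" is the grip in N (left out, the last holds). Time passes only in rows, so rows that repeat a pose let the fingers close. It gives the time, the measured TCP pose, the force and the opening at its end, in the units of the state.
- r.get_state(): the state, without advancing time (a new reading comes with each control period).
- optics.capture(name): name is "scene" or "side" or "wrist"; returns the picture (480x640x3 uint8, red, green, blue); there is no depth.
- optics.calibration(name): a dict with "fx", "fy", "cx", "cy" (pixels), "R" (3x3) and "t" (3): a world point X has camera coordinates R X + t. Camera axes: x right, y down, z forward; pixel columns grow to the right and rows downward; lengths in mm; the calibration is good to about 2 mm. A picture is of the moment at which its call begins: read the wrist's pose just before it. calibration takes no time and is no camera call; for the wrist camera it gives the pose at the moment of the call.
- r.job_done(): hands the job in, once; it reports no verdict.
Trained networks look in the newest picture that a camera, given by its name, has taken for a name from the list of things; names that differ only in an ending like _2 or _b are one class to them, and where a whole thing is asked for, a point or a joint stands for the part that bears it (a point fixed in the world has none). Each returns a list of dicts, best first, with "conf" (0 to 1); they miss things now and then, are a little off and sometimes report something else, mostly with a low value. They report only what shows in the picture. A call takes as long as a camera call. They do not tell look-alikes from the thing itself.
- optics.outline_of(camera, query): "pixels" (480x640 bool, what is visible of it) and "box" ([left, top, right, bottom] in pixels, round what is visible of it).
- optics.mark_of(camera, query): "uv" ([column, row] in pixels: a listed point, or the origin of a listed thing).
The state is a dict: "time": time; "joint_positions": joint angles; "dq": joint speeds; "joint_efforts": joint torques, N m; "ee_pos": TCP position; "ee_rot": TCP orientation; "contact_force": force on the tool from outside, world axes, zero at the start; "ft_torque": the same for the moment, N m; "finger_gap": opening from 0.0 (shut) to 1.0 (fully open).
Only numpy, scipy, OpenCV 4.12 (cv2) and the standard library are available. Lean on these libraries where they do the work, as an engineer would, in place of code of your own. Each camera call takes 0.05 s, during which the arm holds its last target. There are 200 camera calls.

## Working session

There is one attempt and no reset: what is moved stays moved. The work goes in short steps, Python scripts to look and compute and a tool call to move; the robot and the scene stay as the last step left them, time stands still between calls to the robot, and variables do not carry over. Pictures are saved under pics/ and viewed, about 8 in all and at most 12, crops included, and the job is handed in when it is done.

Besides the shell and the picture viewer there is one more tool, called after "Emit:" by a JSON object that holds its "method" and its "body". jog_arm: Moves the arm, as the interface text tells. Its arguments: {"type":"object","properties":{"series":{"type":"array"},"newtons":{"type":"number"}},"required":["series"]}

```bash
mkdir -p pics; ls; python3 - <<'E'
from workcell import r, optics
import cv2,numpy as np
print(r.get_state())
for c in ["scene","side","wrist"]:
    im=optics.capture(c); cv2.imwrite(f"pics/{c}0.png",im[:,:,::-1])
    k=optics.calibration(c); print(c,k)
    for q in ["stand","ledge_mid","bay_mid","stop_top","rest_top","nest","nest_floor","plate_top","beaker","bottle","dropper","rack","carton"]:
        try:
            print(q,[(np.round(d["uv"]).tolist(),round(d["conf"],2)) for d in optics.mark_of(c,q)][:4])
        except Exception as e: print(q,e)
a=cv2.imread("pics/scene0.png");b=cv2.imread("pics/side0.png")
E
```

```text
pics
{'time': 0.0, 'joint_positions': array([-0.04170675,  0.31172548,  0.01396328,  1.51308182, -0.00441013,
        1.3191903 , -0.02718154]), 'dq': array([ 1.11051793e-03, -5.23029946e-05,  3.68377847e-04, -2.15468131e-04,
        6.40236605e-04, -2.19985358e-03,  1.32411345e-03]), 'joint_efforts': array([-8.45983850e-04, -3.79911804e+01,  1.45537080e-01, -2.30588043e+01,
        1.22032766e-02,  1.37352623e-02,  4.05736500e-06]), 'ee_pos': array([5.49294502e+02, 3.50239865e-02, 2.44211068e+02]), 'ee_rot': array([ 0.70713402, -0.00079414, -0.00088372, -0.70707855]), 'contact_force': array([-0.22334422,  0.59965612,  0.1082532 ]), 'ft_torque': array([-0.03781192,  0.01023278, -0.03304175]), 'finger_gap': 0.9984156178712129}
scene {'fx': 501.8769695892036, 'fy': 501.8769695892036, 'cx': 326.7358776478355, 'cy': 244.8956768936687, 'R': array([[-0.27081516,  0.96258821, -0.00911536],
       [ 0.75065468,  0.20524265, -0.62800717],
       [-0.60264144, -0.17691635, -0.77815416]]), 't': array([ 170.72550985, -363.24668   , 1425.90471897])}
stand [([345.0, 285.0], 0.44)]
ledge_mid [([222
[... 1406 characters left out ...]
n []
wrist {'fx': 356.7457033926508, 'fy': 356.7457033926508, 'cx': 318.0650922073458, 'cy': 241.07889179301014, 'R': array([[ 9.99998022e-01, -4.99614264e-04, -1.92517074e-03],
       [ 2.67042552e-05, -9.64476414e-01,  2.64168973e-01],
       [-1.98876436e-03, -2.64168501e-01, -9.64474493e-01]]), 't': array([-548.9948915 ,  -33.87830019,  379.23157408])}
stand []
ledge_mid []
bay_mid []
stop_top []
rest_top [([119.0, 298.0], 0.74), ([205.0, 225.0], 0.73), ([224.0, 113.0], 0.63), ([93.0, 161.0], 0.63)]
nest []
nest_floor []
plate_top [([304.0, 391.0], 0.6)]
beaker [([527.0, 224.0], 0.81)]
bottle [([353.0, 182.0], 0.95)]
dropper [([110.0, 36.0], 0.98)]
rack []
carton [([306.0, 393.0], 0.38)]
```

View pics/scene0.png

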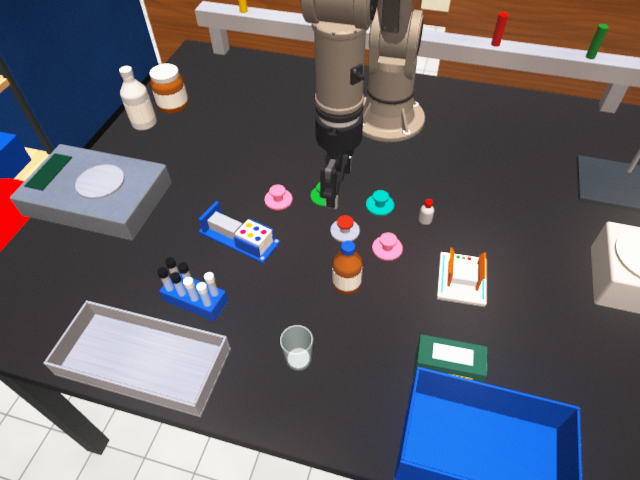

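View pics/side0.png

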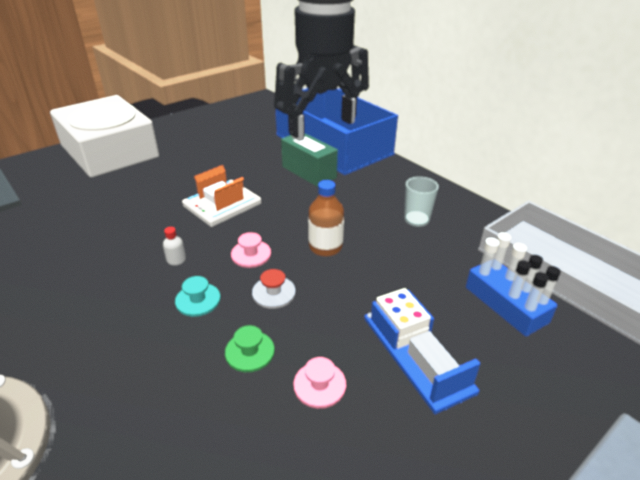

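The rest lookalikes in scene.png are pink (278,195), green (325,190), teal (380,202), pink (388,245) and red-on-steel (345,228). The last has a red rubber top and a bare steel foot, so it fits the description (side view: 273,283). Next I'll triangulate and confirm with one crop.

```bash
cat > h.py <<'E'
from workcell import r, optics
import numpy as np, cv2
def tri(*obs):
    "obs: (calibration, uv) -> point, rms px residual"
    A=[];b=[]
    for k,(u,v) in obs:
        x=(u-k["cx"])/k["fx"];y=(v-k["cy"])/k["fy"];R=k["R"];t=k["t"]
        A+= [x*R[2]-R[0], y*R[2]-R[1]]; b+=[t[0]-x*t[2], t[1]-y*t[2]]
    p=np.linalg.lstsq(np.array(A),np.array(b),rcond=None)[0]
    e=[np.hypot(*(proj(k,p)-uv)) for k,uv in obs]
    return p,max(e)
def proj(k,p):
    c=k["R"]@p+k["t"]; return np.array([k["cx"]+k["fx"]*c[0]/c[2],k["cy"]+k["fy"]*c[1]/c[2]])
def onplane(k,uv,z):
    d=k["R"].T@np.array([(uv[0]-k["cx"])/k["fx"],(uv[1]-k["cy"])/k["fy"],1]); o=-k["R"].T@k["t"]
    return o+d*(z-o[2])/d[2]
E
python3 - <<'E'
from h import *
print("nose",r.nose_length)
s=optics.calibration("scene");d=optics.calibration("side")
P=dict(ledge=((222,222),(439,354)),bay=((253,245),(399,328)),plate=((256,233),(403,312)),stop=((213,212),(452,365)),rest=((345,221),(273,279)),nestfl=((462,273),(220,191)),nest=((463,279),(222,208)),
 bottle=((347,284),(327,245)),beaker=((300,359),(413,219)),dropper=((428,221),(178,258)),rack=((195,300),(506,302)),pink1=((278,190),(320,369)),pink2=((387,241),(251,240)),teal=((381,194),(197,286)),green=((325,186),(249,336)))
for n,(a,b) in P.items():
    p,e=tri((s,a),(d,b)); print(n,p.round(),round(e,1))
k=optics.calibration("wrist")
a=cv2.imread("pics/wrist0.png"); b=cv2.imread("pics/scene0.png")
b=cv2.resize(b[170:300,180:500],None,fx=2.0,fy=2.0,interpolation=2)
cv2.imwrite("pics/m.png",np.vstack([cv2.resize(a,(427,320)),cv2.resize(b,(427,174))]) )
cv2.imwrite("pics/m.png",np.vstack([cv2.resize(a,(440,330)),cv2.copyMakeBorder(cv2.resize(b,(440,179)),0,0,0,0,0)]))
E
```

```text
nose 14.0
ledge [ 522. -276.   38.] 0.3
bay [ 541. -195.    5.] 1.7
plate [ 537. -192.   41.] 3.1
stop [ 510. -302.   51.] 1.5
rest [442. -11.  31.] 1.1
nestfl [512. 263.  29.] 1.5
nest [507. 266.  -6.] 2.0
bottle [588.  31.   1.] 1.0
beaker [776. -11.  -3.] 0.6
dropper [365. 169.  -1.] 1.8
rack [ 711. -262.    4.] 0.1
pink1 [ 389. -190.   32.] 1.4
pink2 [472.  93.  30.] 0.2
teal [342.  49.  34.] 2.5
green [348. -86.  33.] 2.1
```

View pics/m.png

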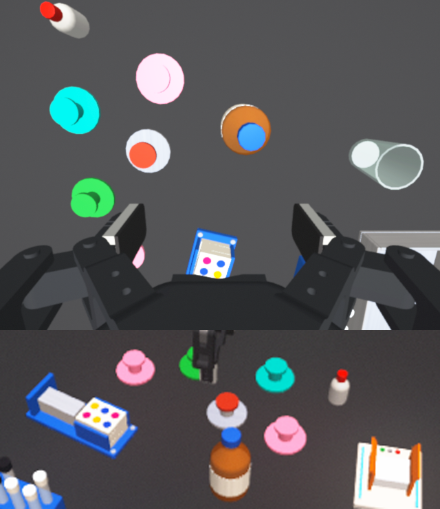

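The red-topped rest with the silver foot is at wrist pixel (208,225) and world (442,-11), top z≈31. The others have coloured feet. Moving above the stand.

Emit:
{"method": "jog_arm", "body": {"series": [{"linear":[-10,0,-60],"roll":0,"claw":-1},{"linear":[-15,0,-110],"roll":0,"claw":-1},{"linear":[-15,0,-160],"roll":0,"claw":-1},{"linear":[-15,0,-200],"roll":0,"claw":-1},{"linear":[-15,0,-220],"roll":0,"claw":-1},{"linear":[-15,0,-220],"roll":0,"claw":-1},{"linear":[-15,0,-220],"roll":0,"claw":-1},{"linear":[-15,0,-220],"roll":0,"claw":-1}]}}

```text
time: 2.9
ee_pos: [535.6, -217.5, 245.2]
ee_rot: [-0.706, -0.001, 0.001, 0.708]
contact_force: [-0.6, 0.3, 0.4]
finger_gap: 1.002
```

```bash
cat > look.py <<'E'
import sys
from h import *
n=sys.argv[1]
st=r.get_state(); print(st["time"],st["ee_pos"].round(1),st["ee_rot"].round(3),st["finger_gap"])
k=optics.calibration("wrist"); np.save("pics/"+n+".npy",k,allow_pickle=True)
cv2.imwrite("pics/"+n+".png",optics.capture("wrist")[:,:,::-1])
for q in sys.argv[2:]:
    q,z=q.split(":")
    for d in optics.mark_of("wrist",q)[:2]: print(q,np.round(d["uv"]),round(d["conf"],2),onplane(k,d["uv"],float(z)).round(1))
E
python3 look.py w1 ledge_mid:38 bay_mid:10 stop_top:54 stand:0 plate_top:40
```

```text
2.9 [ 535.6 -217.5  245.2] [-0.706 -0.001  0.001  0.708] 1.0022390994289698
ledge_mid [301. 273.] 0.57 [ 517.9 -275.    38. ]
stop_top [288. 309.] 0.63 [ 506.  -306.7   54. ]
stand [309. 230.] 0.66 [ 524.6 -240.3    0. ]
plate_top [320. 190.] 0.62 [ 536.7 -191.9   40. ]
```

View pics/w1.png

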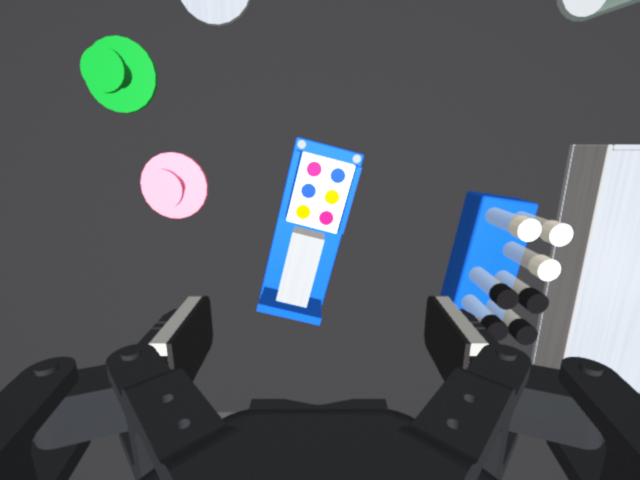

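The wrist view is clear: stand base corners at (298,140), (363,158), (320,323), (258,310), plate at (322,192), ledge at (300,268). Now I'll fit rectangles to these.

```bash
python3 - <<'E'
from h import *
k=np.load("pics/w1.npy",allow_pickle=True).item()
im=cv2.imread("pics/w1.png"); hsv=cv2.cvtColor(im,cv2.COLOR_BGR2HSV)
roi=np.zeros(im.shape[:2],np.uint8); roi[130:330,250:370]=255
def warp(z):  # top-down map 2px/mm of plane z, x 440..640, y -360..-140
    pts=np.float32([[440,-360],[640,-360],[640,-140],[440,-140]])
    src=np.float32([proj(k,np.array([*p,z])) for p in pts]); dst=np.float32([(p-[440,-360])*2 for p in pts])
    return cv2.getPerspectiveTransform(src,dst)
def fit(mask,z,name):
    c=max(cv2.findContours(mask,cv2.RETR_EXTERNAL,2)[0],key=cv2.contourArea).reshape(-1,2)
    w=np.float32([onplane(k,p,z)[:2] for p in c]); h=cv2.convexHull(w)
    (cx,cy),s,a=cv2.minAreaRect(h); bp=cv2.boxPoints(((cx,cy),s,a))
    e=max([bp[1]-bp[0],bp[2]-bp[1]],key=lambda v:np.hypot(*v))
    print(name,round(cx,1),round(cy,1),np.round(s,1),"long axis deg",round(np.degrees(np.arctan2(e[1],e[0])),1))
blue=cv2.inRange(hsv,(100,120,60),(125,255,255))&roi
white=cv2.inRange(hsv,(0,0,185),(180,60,255))
pl=np.zeros_like(roi); pl[145:240]=255
n=cv2.morphologyEx(white&roi&pl,cv2.MORPH_OPEN,np.ones((3,3)))
fit(cv2.morphologyEx(n,cv2.MORPH_CLOSE,np.ones((15,15))),50,"plate(z50)")
lg=np.zeros_like(roi); lg[225:315]=255
l=cv2.morphologyEx(white&roi&lg,cv2.MORPH_OPEN,np.ones((3,3))); l[:238,]=l[:238]; 
num,lab,stt,cen=cv2.connectedComponentsWithStats(l); print(stt,cen.round())
lgm=(lab==max(range(1,num),key=lambda i:stt[i,4]*(cen[i][1]>250))).astype(np.uint8)*255
fit(lgm,38,"ledge(z38)")
base=cv2.morphologyEx(blue,cv2.MORPH_CLOSE,np.ones((9,9)))
fit(base,10,"base(z10)")
for uv in [(298,140),(363,158)]: print(onplane(k,uv,10).round(1))
E
```

```text
plate(z50) 536.6 -197.5 [87.  54.4] long axis deg 78.9
[[     0      0    640    480 304781]
 [   311    225     28      8    159]
 [   277    232     47     75   2260]] [[320. 239.]
 [326. 228.]
 [300. 269.]]
ledge(z38) 516.2 -272.3 [74.7 31.9] long axis deg 75.7
base(z10) 524.6 -245.6 [194.3  74.2] long axis deg 75.8
[ 514.9 -146.7   10. ]
[ 579.2 -163.7   10. ]
```

Stand: S=(524.8,-238.4), +x axis at -104.3°. The ledge measures 74.7×31.9 mm at z=38, which matches the text. Next: close the fingers and go behind the plate with the jaw axis along stand x.

Emit:
{"method": "jog_arm", "body": {"series": [{"linear":[8,0,40],"roll":-0.147,"claw":1},{"linear":[15.6,0,82.8],"roll":-0.294,"claw":1},{"linear":[15.6,20,82.8],"roll":-0.441,"claw":1},{"linear":[15.6,50,82.8],"roll":-0.588,"claw":1},{"linear":[15.6,80,82.8],"roll":-0.735,"claw":1},{"linear":[15.6,100,82.8],"roll":-0.882,"claw":1},{"linear":[15.6,120,82.8],"roll":-1.029,"claw":1},{"linear":[15.6,130,82.8],"roll":-1.176,"claw":1},{"linear":[15.6,140,82.8],"roll":-1.321,"claw":1},{"linear":[15.6,140,82.8],"roll":-1.321,"claw":1},{"linear":[15.6,140,82.8],"roll":-1.321,"claw":1},{"linear":[15.6,140,82.8],"roll":-1.321,"claw":1}]}}

```text
time: 4.4
ee_pos: [551.3, -137.3, 106.1]
ee_rot: [0.559, 0.434, -0.433, -0.558]
contact_force: [0.0, 0.2, -1.0]
finger_gap: 0.002
```

```bash
python3 look.py w2; python3 - <<'E'
from h import *
from scipy.spatial.transform import Rotation as Ro
p=[r.get_state() for _ in range(3)]
print([x["ee_pos"].round(1) for x in p]); print(Ro.from_quat(p[0]["ee_rot"]).as_matrix().round(3))
S=np.array([524.8,-238.4,0]);a=np.radians(-104.3);u=np.array([np.cos(a),np.sin(a),0])
k=np.load("pics/w2.npy",allow_pickle=True).item()
im=cv2.imread("pics/w2.png")
for x in (-78,-14,-2,72):
    z=50 if x<-10 else 38
    for y in (-24,24):
        q=proj(k,S+x*u+y*np.array([-u[1],u[0],0])+[0,0,z]); cv2.circle(im,tuple(int(v) for v in q),3,(0,255,0),1)
cv2.imwrite("pics/w2a.png",im)
E
```

```text
4.4 [ 551.3 -137.3  106.1] [ 0.559  0.434 -0.433 -0.558] 0.002137729889179902
[array([ 551.3, -137.3,  106.2]), array([ 551.3, -137.3,  106.2]), array([ 551.3, -137.3,  106.2])]
[[ 0.249  0.002 -0.969]
 [ 0.969 -0.001  0.249]
 [-0.    -1.    -0.002]]
```

View pics/w2a.png

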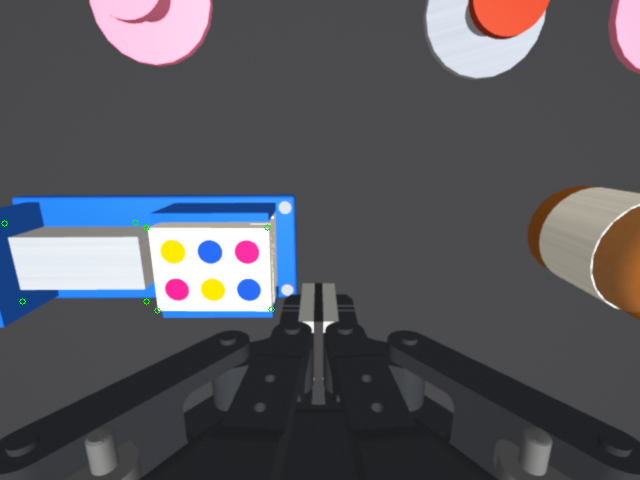

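Predicted corners match the picture within 2 mm. The plate sits at (150–275, 226–310) and the fingertips at (320,300), about 16 mm thick. Descending and pushing in stages.

Emit:
{"method": "jog_arm", "body": {"series": [{"linear":[0,20,0],"roll":0,"claw":1},{"linear":[0,40,0],"roll":0,"claw":1},{"linear":[0,48.5,0],"roll":0,"claw":1},{"linear":[0,48.5,0],"roll":0,"claw":1},{"linear":[-6,48.5,0],"roll":0,"claw":1},{"linear":[-12,48.5,0],"roll":0,"claw":1},{"linear":[-18,48.5,0],"roll":0,"claw":1},{"linear":[-24,48.5,0],"roll":0,"claw":1},{"linear":[-30,48.5,0],"roll":0,"claw":1},{"linear":[-36,48.5,0],"roll":0,"claw":1},{"linear":[-42,48.5,0],"roll":0,"claw":1},{"linear":[-48,48.5,0],"roll":0,"claw":1}]}}

```text
time: 5.65
ee_pos: [539.8, -183.1, 57.6]
ee_rot: [0.558, 0.435, -0.433, -0.558]
contact_force: [1.1, 2.5, 5.8]
finger_gap: -0.002
```

```bash
python3 - <<'E'
from h import *
cv2.imwrite("pics/s1.png",cv2.resize(optics.capture("side")[260:420,340:520,::-1],None,fx=3,fy=3)); 
st=r.get_state();print(st["ee_pos"].round(1),st["contact_force"].round(1))
E
```

```text
[ 539.4 -184.8   57.6] [0.3 2.6 6. ]
```

View pics/s1.png

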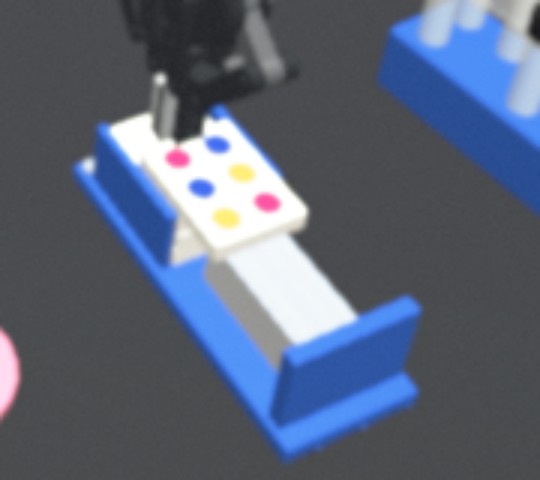

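The slide is working, but there is 6 N upward force on the tool, so the tips may be touching the second plate. Raising slightly before going on.

Emit:
{"method": "jog_arm", "body": {"series": [{"linear":[1,-1.5,0],"roll":0,"claw":1},{"linear":[1,-2,0],"roll":0,"claw":1},{"linear":[1,-2,0],"roll":0,"claw":1},{"linear":[1,-2,0],"roll":0,"claw":1}]}}

```text
time: 6.1
ee_pos: [538.4, -183.1, 58.3]
ee_rot: [-0.558, -0.433, 0.434, 0.559]
contact_force: [-0.5, 0.1, 0.1]
finger_gap: 0.002
```

```bash
python3 - <<'E'
from h import *
cv2.imwrite("pics/w3.png",optics.capture("wrist")[:,:,::-1]); 
st=r.get_state();print(st["ee_pos"].round(1),st["contact_force"].round(1),st["ft_torque"].round(2))
E
```

```text
[ 538.5 -183.    58.4] [-0.3  0.1  0.5] [ 0.01 -0.04  0.01]
```

View pics/w3.png

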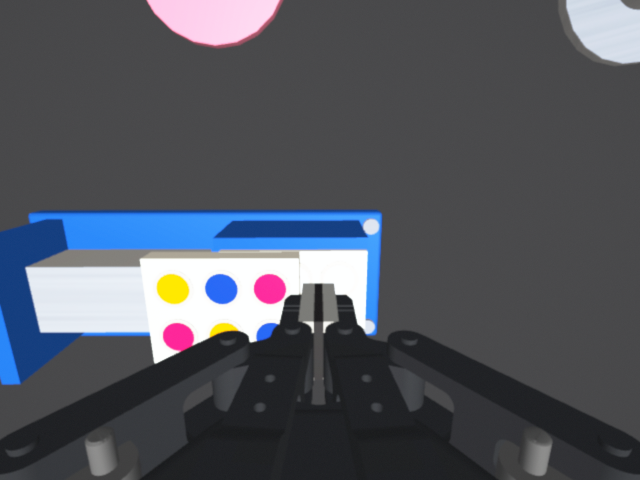

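Force is gone and the plate is still square, with its rear edge at px 300. Continuing slightly higher.

Emit:
{"method": "jog_arm", "body": {"series": [{"linear":[0,-1,0],"roll":0,"claw":1},{"linear":[-5,-1,0],"roll":0,"claw":1},{"linear":[-10,-1,0],"roll":0,"claw":1},{"linear":[-15,-1,0],"roll":0,"claw":1},{"linear":[-20,-1,0],"roll":0,"claw":1},{"linear":[-25,-1,0],"roll":0,"claw":1},{"linear":[-30,-1,0],"roll":0,"claw":1},{"linear":[-35,-1,0],"roll":0,"claw":1},{"linear":[-40,-1,0],"roll":0,"claw":1},{"linear":[-45,-1,0],"roll":0,"claw":1},{"linear":[-48,-1,0],"roll":0,"claw":1},{"linear":[-48,-1,0],"roll":0,"claw":1}]}}

```text
time: 7.35
ee_pos: [526.9, -230.2, 59.8]
ee_rot: [0.559, 0.433, -0.434, -0.558]
contact_force: [0.6, -0.1, -0.7]
finger_gap: -0.005
```

```bash
python3 - <<'E'
from h import *
st=r.get_state();print(st["ee_pos"].round(1),st["contact_force"].round(1),st["ft_torque"].round(2))
a=optics.capture("side")[260:420,340:520,::-1]; k=optics.calibration("wrist"); np.save("pics/w4.npy",k,allow_pickle=True)
b=optics.capture("wrist")[:,:,::-1]; cv2.imwrite("pics/w4.png",b); cv2.imwrite("pics/side4.png",a)
cv2.imwrite("pics/m4.png",np.hstack([cv2.resize(a,(338,300)),cv2.resize(b,(400,300))]))
p=(st["ee_pos"]-[524.8,-238.4,0])[:2]; th=np.radians(-104.3); print(p@[np.cos(th),np.sin(th)],p@[-np.sin(th),np.cos(th)])
E
```

```text
[ 526.9 -230.2   59.8] [ 0.6 -0.1 -0.7] [-0.01  0.01 -0.04]
-8.475003040932016 -0.034294801828826174
```

View pics/m4.png

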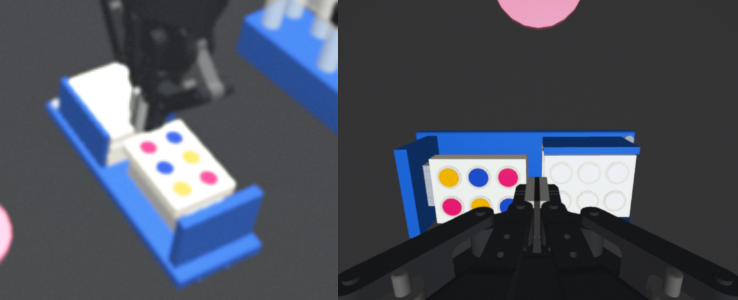

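Plate is on the ledge (about x≈32). Nudging 4 mm more, then raise and turn for the cross-width grip.

Emit:
{"method": "jog_arm", "body": {"series": [{"linear":[-2,0,0],"roll":0,"claw":1},{"linear":[-4,0,0],"roll":0,"claw":1},{"linear":[-4,0,0],"roll":0,"claw":1},{"linear":[0,0,0],"roll":0,"claw":1},{"linear":[2,-40,0],"roll":0,"claw":1},{"linear":[2,-90,0],"roll":0.147,"claw":0},{"linear":[-10,-130,0],"roll":0.294,"claw":-1},{"linear":[-40,-140,0],"roll":0.441,"claw":-1},{"linear":[-44.5,-140,0],"roll":0.588,"claw":-1},{"linear":[-44.5,-140,0],"roll":0.735,"claw":-1},{"linear":[-44.5,-140,0],"roll":0.882,"claw":-1},{"linear":[-44.5,-140,0],"roll":0.882,"claw":-1}]}}

```text
time: 8.65
ee_pos: [516.2, -272.0, 199.8]
ee_rot: [0.69, 0.154, -0.154, -0.69]
contact_force: [0.4, -0.3, -0.6]
finger_gap: 0.998
```

Emit:
{"method": "jog_arm", "body": {"series": [{"linear":[0,0,0],"roll":0.147,"claw":-1},{"linear":[0,0,0],"roll":0.294,"claw":-1},{"linear":[0,0,0],"roll":0.441,"claw":-1},{"linear":[0,0,0],"roll":0.588,"claw":-1},{"linear":[0,0,0],"roll":0.689,"claw":-1},{"linear":[0,0,0],"roll":0.689,"claw":-1},{"linear":[0,0,0],"roll":0.689,"claw":-1},{"linear":[0,0,0],"roll":0.689,"claw":-1}]}}

```text
time: 9.45
ee_pos: [516.2, -272.2, 199.8]
ee_rot: [-0.702, 0.087, -0.087, 0.702]
contact_force: [0.3, 0.4, -0.4]
finger_gap: 0.994
```

```bash
cat > plate.py <<'E'
import sys
from h import *
from scipy.spatial.transform import Rotation as Ro
n,ztop=sys.argv[1],float(sys.argv[2])
st=r.get_state(); T=Ro.from_quat(st["ee_rot"]).as_matrix()
k=optics.calibration("wrist"); im=np.ascontiguousarray(optics.capture("wrist")[:,:,::-1]); cv2.imwrite(f"pics/{n}.png",im); np.save(f"pics/{n}.npy",k,allow_pickle=True)
hsv=cv2.cvtColor(im,cv2.COLOR_BGR2HSV)
# dots: saturated well spots; three colours, 6 wells
m=cv2.morphologyEx(cv2.inRange(hsv,(0,0,175),(180,50,255)),cv2.MORPH_OPEN,np.ones((5,5)))
best=None
for c in cv2.findContours(m,cv2.RETR_EXTERNAL,2)[0]:
    if cv2.contourArea(c)<400: continue
    w=np.float32([onplane(k,p,ztop)[:2] for p in c.reshape(-1,2)]); (cx,cy),s,a=cv2.minAreaRect(w); 
    bp=cv2.boxPoints(((cx,cy),s,a)); e=max([bp[1]-bp[0],bp[2]-bp[1]],key=lambda v:np.hypot(*v))
    s=sorted(s); 
    if s[0]<20 or s[1]>140: continue
    mk=np.zeros(m.shape,np.uint8); cv2.drawContours(mk,[c],-1,255,-1)
    sat=int(((hsv[...,1]>120)&(mk>0)).sum())
    d=(np.array([cx,cy,0])-[*st["ee_pos"][:2],0])
    print("rect",np.round([cx,cy],1),np.round(s,1),"deg",round(np.degrees(np.arctan2(e[1],e[0])),1),"satpx",sat,"in tool",(T.T@d).round(1))
print(st["time"],"tcp",st["ee_pos"].round(1),"toolx deg",round(np.degrees(np.arctan2(T[1,0],T[0,0])),1))
E
python3 plate.py w5 48
```

```text
rect [ 517.1 -269.8] [48.4 71. ] deg 75.8 satpx 1097 in tool [0.3 0.  2.5]
rect [ 405.4 -194.1] [56.4 56.6] deg -61.1 satpx 7 in tool [-126.5    0.    48.6]
rect [ 536.4 -192.7] [52.8 66.6] deg 75.8 satpx 0 in tool [ 0.1  0.  82. ]
rect [ 739.4 -217.3] [22.7 23. ] deg 88.2 satpx 0 in tool [203.    0.  107.8]
9.45 tcp [ 516.2 -272.2  199.8] toolx deg -14.2
```

Plate found centred 0.3 mm across the jaws and aligned to 0.1°. Descending to grip.

Emit:
{"method": "jog_arm", "body": {"newtons": 40, "series": [{"linear":[0.3,45,-1],"roll":0,"claw":-1},{"linear":[0.3,90,-1],"roll":0,"claw":-1},{"linear":[0.3,125,-1],"roll":0,"claw":-1},{"linear":[0.3,145,-1],"roll":0,"claw":-1},{"linear":[0.3,162,-1],"roll":0,"claw":-1},{"linear":[0.3,162,-1],"roll":0,"claw":-1},{"linear":[0.3,162,-1],"roll":0,"claw":0.1},{"linear":[0.3,162,-1],"roll":0,"claw":0.4},{"linear":[0.3,162,-1],"roll":0,"claw":0.7},{"linear":[0.3,162,-1],"roll":0,"claw":1},{"linear":[0.3,162,-1],"roll":0,"claw":1},{"linear":[0.3,162,-1],"roll":0,"claw":1}]}}

```text
time: 10.7
ee_pos: [517.4, -274.0, 39.5]
ee_rot: [0.702, -0.087, 0.089, -0.701]
contact_force: [-0.0, -0.7, 5.6]
finger_gap: 0.552
```

Gap 0.552 × 85 = 47 mm, so the plate is held. Lifting, and refining the rest from the first wrist picture meanwhile.

Emit:
{"method": "jog_arm", "body": {"series": [{"linear":[0,-8,0],"roll":0,"claw":1},{"linear":[0,-25,0],"roll":0,"claw":1},{"linear":[0,-55,0],"roll":0,"claw":1},{"linear":[0,-85,0],"roll":0,"claw":1},{"linear":[0,-110,0],"roll":0,"claw":1},{"linear":[0,-110,0],"roll":0,"claw":1},{"linear":[0,-110,0],"roll":0,"claw":1}]}}

```text
time: 11.4
ee_pos: [515.9, -273.2, 147.8]
ee_rot: [-0.702, 0.088, -0.088, 0.702]
contact_force: [-1.4, 0.7, -1.0]
finger_gap: 0.551
```

```bash
python3 - <<'E'
from h import *
st=r.get_state();print(st["ee_pos"].round(1),st["contact_force"].round(1),st["finger_gap"])
k={'fx': 356.7457, 'fy': 356.7457, 'cx': 318.065, 'cy': 241.079, 'R': np.array([[ 9.99998022e-01, -4.99614264e-04, -1.92517074e-03],[ 2.67042552e-05, -9.64476414e-01,  2.64168973e-01],[-1.98876436e-03, -2.64168501e-01, -9.64474493e-01]]), 't': np.array([-548.9948915 ,  -33.87830019,  379.23157408])}
s=optics.calibration("scene");d=optics.calibration("side")
def red(f,roi,lo=0,hi=12):
    h=cv2.cvtColor(cv2.imread(f),cv2.COLOR_BGR2HSV); m=np.zeros(h.shape[:2],np.uint8); x0,y0,x1,y1=roi
    m[y0:y1,x0:x1]=cv2.inRange(h,(lo,140,120),(hi,255,255))[y0:y1,x0:x1]
    c=max(cv2.findContours(m,0,2)[0],key=cv2.contourArea); return cv2.fitEllipse(c)
w=red("pics/wrist0.png",(160,180,260,270)); a=red("pics/scene0.png",(320,205,370,235)); b=red("pics/side0.png",(250,260,300,300))
print(w,a,b); print(onplane(k,w[0],34).round(1), "diam mm",np.array(w[1])/356.7*345)
print(tri((k,w[0]),(s,a[0]),(d,b[0])))
E
```

```text
[ 515.9 -273.2  147.8] [-1.4  0.7 -1. ] 0.5510595123469125
((207.42823791503906, 225.31134033203125), (35.80937576293945, 38.0203971862793), 110.87745666503906) ((344.9275817871094, 221.71559143066406), (14.014190673828125, 16.108531951904297), 93.37149047851562) ((272.4654235839844, 277.6294250488281), (17.352622985839844, 22.852283477783203), 84.37307739257812)
[441.1  -9.8  34. ] diam mm [34.63480414 36.77330258]
(array([442.12994491, -10.20818547,  31.9092873 ]), np.float64(1.7424772217705213))
```

Rest at (441.5,-10), top at z≈32–34 (ellipse diameter ~36 mm, which fits). Carrying over.

Emit:
{"method": "jog_arm", "body": {"series": [{"linear":[-20,0,35],"roll":0,"claw":1},{"linear":[-45,0,78],"roll":0,"claw":1},{"linear":[-70,0,121],"roll":0,"claw":1},{"linear":[-95,0,164],"roll":0,"claw":1},{"linear":[-118,0,204],"roll":0,"claw":1},{"linear":[-132,0,228],"roll":0,"claw":1},{"linear":[-136.9,0,236.8],"roll":0,"claw":1},{"linear":[-136.9,30,236.8],"roll":0,"claw":1},{"linear":[-136.9,65,236.8],"roll":0,"claw":1},{"linear":[-136.9,90,236.8],"roll":0,"claw":1},{"linear":[-136.9,102,236.8],"roll":0,"claw":1},{"linear":[-136.9,102,236.8],"roll":0,"claw":1}]}}

```text
time: 12.6
ee_pos: [439.2, -11.5, 42.9]
ee_rot: [0.702, -0.091, 0.086, -0.701]
contact_force: [-0.4, -0.7, -0.4]
finger_gap: 0.547
```

```bash
python3 - <<'E'
from h import *
st=r.get_state();print(st["ee_pos"].round(1),st["contact_force"].round(1),st["finger_gap"])
a=optics.capture("side")[210:330,200:360,::-1]; b=optics.capture("wrist")[:,:,::-1]; c=optics.capture("scene")[170:290,280:440,::-1]
cv2.imwrite("pics/m6.png",np.hstack([cv2.resize(a,(400,300)),cv2.resize(c,(400,300))])); cv2.imwrite("pics/w6.png",b)
E
```

```text
[439.2 -11.5  42.9] [-0.4 -0.7 -0.4] 0.5471078919093014
```

View pics/m6.png

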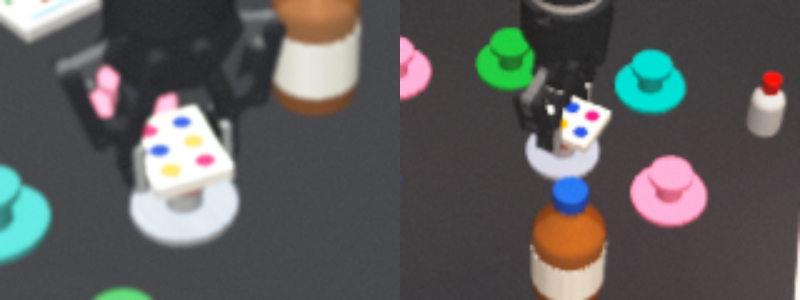

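The plate hangs centred over the silver foot. Lowering gently.

Emit:
{"method": "jog_arm", "body": {"series": [{"linear":[0,2,0],"roll":0,"claw":1},{"linear":[0,4,0],"roll":0,"claw":1},{"linear":[0,6,0],"roll":0,"claw":1},{"linear":[0,6,0],"roll":0,"claw":1},{"linear":[0,6,0],"roll":0,"claw":1}]}}

```text
time: 13.25
ee_pos: [442.1, -10.0, 39.9]
ee_rot: [0.702, -0.088, 0.088, -0.702]
contact_force: [0.7, -0.1, -1.2]
finger_gap: 0.554
```

Emit:
{"method": "jog_arm", "body": {"series": [{"linear":[0,1,0],"roll":0,"claw":1},{"linear":[0,2,0],"roll":0,"claw":1},{"linear":[0,2,0],"roll":0,"claw":1}]}}

```text
time: 13.55
ee_pos: [442.0, -10.1, 37.7]
ee_rot: [0.702, -0.088, 0.088, -0.702]
contact_force: [-0.0, -0.8, -0.6]
finger_gap: 0.553
```

Emit:
{"method": "jog_arm", "body": {"series": [{"linear":[0,1,0],"roll":0,"claw":1},{"linear":[0,1.5,0],"roll":0,"claw":1},{"linear":[0,1.5,0],"roll":0,"claw":1}]}}

```text
time: 13.85
ee_pos: [442.0, -10.1, 36.2]
ee_rot: [0.702, -0.088, 0.088, -0.702]
contact_force: [-0.6, -0.0, -0.1]
finger_gap: 0.552
```

Emit:
{"method": "jog_arm", "body": {"series": [{"linear":[0,1,0],"roll":0,"claw":1},{"linear":[0,1,0],"roll":0,"claw":1},{"linear":[0,1,0],"roll":0,"claw":1}]}}

```text
time: 14.15
ee_pos: [442.3, -10.1, 35.5]
ee_rot: [-0.702, 0.088, -0.088, 0.702]
contact_force: [-0.3, 0.7, 1.0]
finger_gap: 0.554
```

Emit:
{"method": "jog_arm", "body": {"series": [{"linear":[0,1,0],"roll":0,"claw":1},{"linear":[0,1,0],"roll":0,"claw":1},{"linear":[0,1,0],"roll":0,"claw":1}]}}

```text
time: 14.45
ee_pos: [442.3, -10.1, 35.4]
ee_rot: [-0.702, 0.088, -0.088, 0.702]
contact_force: [-2.9, 0.4, 10.0]
finger_gap: 0.557
```

Contact is felt at TCP z=35.4, as predicted. Releasing, rising and turning.

Emit:
{"method": "jog_arm", "body": {"series": [{"linear":[0,-0.8,0],"roll":0,"claw":1},{"linear":[0,-0.8,0],"roll":0,"claw":0},{"linear":[0,-0.8,0],"roll":0,"claw":-0.5},{"linear":[0,-0.8,0],"roll":0,"claw":-1},{"linear":[0,-0.8,0],"roll":0,"claw":-1},{"linear":[0,-0.8,0],"roll":0,"claw":-1},{"linear":[0,-0.8,0],"roll":0,"claw":-1},{"linear":[0,-20,0],"roll":0,"claw":-1},{"linear":[0,-60,0],"roll":0,"claw":-1},{"linear":[0,-100,0],"roll":-0.147,"claw":-1},{"linear":[0,-140,0],"roll":-0.294,"claw":-1},{"linear":[0,-150,0],"roll":-0.441,"claw":-1}]}}

```text
time: 15.65
ee_pos: [445.2, -10.1, 189.0]
ee_rot: [0.704, 0.073, -0.066, -0.703]
contact_force: [1.2, 0.0, -1.5]
finger_gap: 0.998
```

Emit:
{"method": "jog_arm", "body": {"series": [{"linear":[0,0,0],"roll":-0.147,"claw":-1},{"linear":[0,0,0],"roll":-0.294,"claw":-1},{"linear":[0,0,0],"roll":-0.441,"claw":-1},{"linear":[0,0,0],"roll":-0.588,"claw":-1},{"linear":[0,0,0],"roll":-0.735,"claw":-1},{"linear":[0,0,0],"roll":-0.882,"claw":-1},{"linear":[0,0,0],"roll":-1.029,"claw":-1},{"linear":[0,0,0],"roll":-1.13,"claw":-1},{"linear":[0,0,0],"roll":-1.13,"claw":-1},{"linear":[0,0,0],"roll":-1.13,"claw":-1},{"linear":[0,0,0],"roll":-1.13,"claw":-1}]}}

```text
time: 16.75
ee_pos: [442.1, -10.1, 184.3]
ee_rot: [-0.559, -0.433, 0.433, 0.559]
contact_force: [0.2, 0.3, 0.2]
finger_gap: 0.998
```

```bash
python3 plate.py w7 44
```

```text
rect [435.   -5.4] [62.2 65.6] deg 75.6 satpx 1174 in tool [2.8 0.  8. ]
rect [453.9  83. ] [56.3 57.1] deg 75.6 satpx 0 in tool [93.1 -0.  11.6]
rect [495.5 214.2] [ 44.6 107.6] deg 4.2 satpx 452 in tool [230.5  -0.    4. ]
rect [358.7 157.1] [22.1 28.9] deg 4.1 satpx 0 in tool [141.2   0.  122.3]
16.75 tcp [442.1 -10.1 184.3] toolx deg 75.6
```

View pics/w7.png

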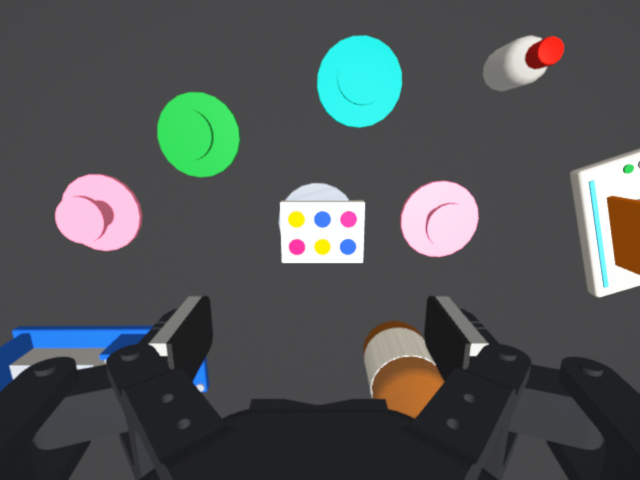

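The plate lies flat on the rest at (280–365, 201–262), with the foot partly hidden behind it. Fitting the plate's own edges.

```bash
python3 - <<'E'
from h import *
k=np.load("pics/w7.npy",allow_pickle=True).item(); T=np.array([442.1,-10.1]); a=np.radians(75.6)
for uv in [(280,201),(365,201),(364,262.5),(281.5,262.5),(322.6,231.7)]:
    p=onplane(k,uv,44)[:2]; d=p-T; print(p.round(1),(d@[np.cos(a),np.sin(a)]).round(1),(d@[-np.sin(a),np.cos(a)]).round(1))
E
```

```text
[410.1 -31.5] -28.7 25.6
[426.2  30.8] 35.7 25.6
[473.9  19.5] 36.6 -23.5
[457.6 -43.9] -28.9 -23.4
[441.4  -6.1] 3.7 1.7
```

Emit:
{"method": "jog_arm", "body": {"newtons": 40, "series": [{"linear":[3.7,45,1],"roll":0,"claw":-1},{"linear":[3.7,85,1],"roll":0,"claw":-1},{"linear":[3.7,115,1],"roll":0,"claw":-1},{"linear":[3.7,135,1],"roll":0,"claw":-1},{"linear":[3.7,148,1],"roll":0,"claw":-1},{"linear":[3.7,148,1],"roll":0,"claw":-1},{"linear":[3.7,148,1],"roll":0,"claw":-0.6},{"linear":[3.7,148,1],"roll":0,"claw":-0.3},{"linear":[3.7,148,1],"roll":0,"claw":0},{"linear":[3.7,148,1],"roll":0,"claw":0.5},{"linear":[3.7,148,1],"roll":0,"claw":1},{"linear":[3.7,148,1],"roll":0,"claw":1}]}}

```text
time: 18.0
ee_pos: [443.3, -6.2, 37.4]
ee_rot: [0.559, 0.435, -0.433, -0.558]
contact_force: [-0.3, 0.5, 6.9]
finger_gap: 0.742
```

Emit:
{"method": "jog_arm", "body": {"series": [{"linear":[0,-5,0],"roll":0,"claw":1},{"linear":[0,-20,0],"roll":0,"claw":1},{"linear":[0,-50,0],"roll":0,"claw":1},{"linear":[0,-90,0],"roll":0,"claw":1},{"linear":[0,-120,0],"roll":0,"claw":1},{"linear":[0,-144,0],"roll":0,"claw":1},{"linear":[0,-144,0],"roll":0,"claw":1},{"linear":[0,-144,0],"roll":0,"claw":1}]}}

```text
time: 18.8
ee_pos: [441.5, -6.3, 179.9]
ee_rot: [-0.558, -0.434, 0.434, 0.558]
contact_force: [0.1, -0.3, -0.9]
finger_gap: 0.737
```

Held by its ends (gap 0.74 × 85 = 63 mm). Moving to view the reader, turning to yaw≈0.

Emit:
{"method": "jog_arm", "body": {"series": [{"linear":[25,0,-1],"roll":0.147,"claw":1},{"linear":[55,0,-3],"roll":0.294,"claw":1},{"linear":[85,0,-5],"roll":0.441,"claw":1},{"linear":[115,0,-6],"roll":0.588,"claw":1},{"linear":[145,0,-8],"roll":0.735,"claw":1},{"linear":[175,0,-10],"roll":0.882,"claw":1},{"linear":[205,0,-12],"roll":1.029,"claw":1},{"linear":[225,0,-13],"roll":1.176,"claw":1},{"linear":[232,0,-13.3],"roll":1.32,"claw":1},{"linear":[232,0,-13.3],"roll":1.32,"claw":1},{"linear":[232,0,-13.3],"roll":1.32,"claw":1},{"linear":[232,0,-13.3],"roll":1.32,"claw":1}]}}

```text
time: 20.0
ee_pos: [511.8, 213.8, 179.3]
ee_rot: [0.708, -0.0, -0.001, -0.707]
contact_force: [0.1, -0.2, -1.5]
finger_gap: 0.741
```

```bash
python3 look.py w8 nest_floor:34 nest:0
```

```text
20.0 [511.8 213.8 179.3] [ 0.708 -0.    -0.001 -0.707] 0.7406101792744061
nest_floor [316. 165.] 0.69 [508.9 265.1  34. ]
nest_floor [148. 273.] 0.18 [371.9 178.7  34. ]
nest [315. 166.] 0.8 [508.2 262.5   0. ]
```

View pics/w8.png

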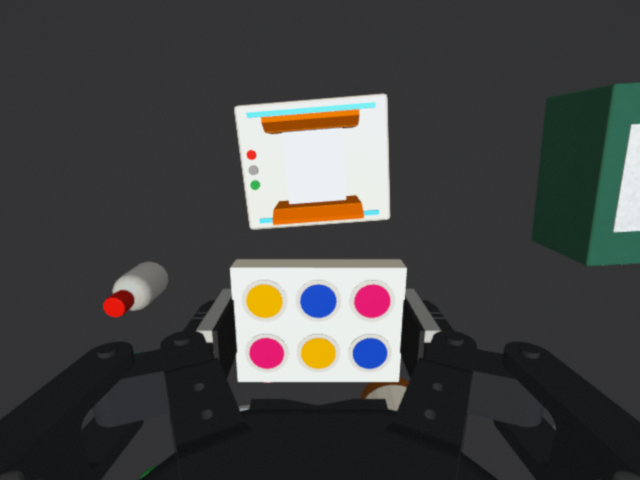

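View: reader base corners (235,107), (386,95), (390,218), (250,229); held plate at (231–406, 267–382). Fitting the reader and the plate's offset in the grip.

```bash
cat > nest.py <<'E'
import sys
from h import *
n=sys.argv[1]; k=np.load(f"pics/{n}.npy",allow_pickle=True).item(); im=cv2.imread(f"pics/{n}.png")
hsv=cv2.cvtColor(im,cv2.COLOR_BGR2HSV)
def rect(c,z,name):
    w=np.float32([onplane(k,p,z)[:2] for p in np.reshape(c,(-1,2))]); q=cv2.minAreaRect(w); bp=cv2.boxPoints(q)
    e=max([bp[1]-bp[0],bp[2]-bp[1]],key=lambda v:np.hypot(*v)); print(name,"z",z,np.round(q[0],1),np.round(sorted(q[1]),1),"deg",round(np.degrees(np.arctan2(e[1],e[0])),1))
m=((hsv[...,2]>110)).astype(np.uint8)*255
y0,y1,x0,x1=map(int,sys.argv[2].split(","))
M=np.zeros_like(m); M[y0:y1,x0:x1]=m[y0:y1,x0:x1]
c=max(cv2.findContours(M,0,2)[0],key=cv2.contourArea); rect(c,14,"base")
o=np.zeros_like(m); o[y0:y1,x0:x1]=cv2.inRange(hsv,(5,150,60),(18,255,255))[y0:y1,x0:x1]
for c in cv2.findContours(o,0,2)[0]:
    if cv2.contourArea(c)>200: rect(c,64,"cheek top"); print(cv2.boundingRect(c))
if len(sys.argv)>3:
    pt=[tuple(map(float,s.split(","))) for s in sys.argv[3:]]; zt=187-5+0
    for z in (183,186): rect(pt,z,"plate top")
E
python3 nest.py w8 80,240,220,400 231,268 406,268 399,381 238,381
python3 - <<'E'
from h import *
k=np.load("pics/w8.npy",allow_pickle=True).item()
for uv in [(281,131),(341,127),(346,199),(288,204)]: print(onplane(k,uv,34).round(1))
for uv in [(231,268),(406,268),(399,381),(238,381)]: print(onplane(k,uv,185).round(1))
print("flare-top lines");[print(onplane(k,uv,64).round(1)) for uv in [(262,122),(359,110),(274,224),(363,217)]]
E
```

```text
base z 14 [507.8 264.2] [ 99.3 119.1] deg 4.5
cheek top z 64 [509.8 236.4] [15.5 62.4] deg 4.5
(273, 196, 90, 29)
cheek top z 64 [505.4 294.5] [10.  62.8] deg 4.5
(261, 110, 98, 23)
plate top z 183 [511.3 212.3] [48.6 65.4] deg 0.2
plate top z 186 [511.3 213.9] [47.5 63.8] deg 0.2
[483.4 289.5  34. ]
[527.3 292.3  34. ]
[532.1 239.5  34. ]
[487.4 235.5  34. ]
[479.5 237.2 185. ]
[543.2 237.3 185. ]
[543.6 189.6 185. ]
[479.3 189.3 185. ]
flare-top lines
[474.3 294.1  64. ]
[537.  301.5  64. ]
[480.  226.4  64. ]
[542.  231.5  64. ]
```

Reader fits at (507.8,264.2), yaw 4.5° (base 119.1×99.3 and pedestal both agree). The plate is about 0.5 mm off the TCP. Moving over it and lowering to just above the flares.

Emit:
{"method": "jog_arm", "body": {"series": [{"linear":[-1.5,0,15],"roll":-0.04,"claw":1},{"linear":[-3.5,0,38],"roll":-0.075,"claw":1},{"linear":[-3.5,0,50.4],"roll":-0.075,"claw":1},{"linear":[-3.5,25,50.4],"roll":-0.075,"claw":1},{"linear":[-3.5,60,50.4],"roll":-0.075,"claw":1},{"linear":[-3.5,85,50.4],"roll":-0.075,"claw":1},{"linear":[-3.5,104,50.4],"roll":-0.075,"claw":1},{"linear":[-3.5,104,50.4],"roll":-0.075,"claw":1},{"linear":[-3.5,104,50.4],"roll":-0.075,"claw":1},{"linear":[-3.5,104,50.4],"roll":-0.075,"claw":1}]}}

```text
time: 21.15
ee_pos: [509.7, 267.2, 77.8]
ee_rot: [-0.706, -0.028, 0.026, 0.707]
contact_force: [0.6, -0.7, -1.2]
finger_gap: 0.738
```

```bash
python3 - <<'E'
from h import *
st=r.get_state();print(st["ee_pos"].round(1),st["ee_rot"].round(3),st["contact_force"].round(1),st["finger_gap"])
k=optics.calibration("wrist");np.save("pics/w9.npy",k,allow_pickle=True)
w=optics.capture("wrist")[:,:,::-1].copy();cv2.imwrite("pics/w9.png",w)
a=optics.capture("side")[130:250,140:300,::-1]; c=optics.capture("scene")[220:320,400:520,::-1]
cv2.imwrite("pics/m9.png",np.hstack([cv2.resize(a,(400,300)),cv2.resize(w[60:420],(400,300))]))
E
```

```text
[509.7 267.2  77.8] [-0.706 -0.028  0.026  0.707] [ 0.6 -0.7 -1.2] 0.7376335337551265
```

View pics/m9.png

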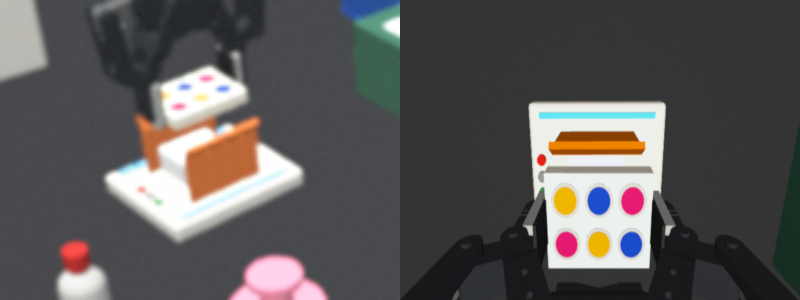

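Emit:
{"method": "jog_arm", "body": {"series": [{"linear":[0,0,0],"roll":0,"claw":1},{"linear":[0,0,0],"roll":0,"claw":1},{"linear":[0,0,0],"roll":0,"claw":1}]}}

```text
time: 21.6
ee_pos: [508.8, 265.6, 76.5]
ee_rot: [-0.707, -0.027, 0.027, 0.707]
contact_force: [0.2, 0.4, -1.4]
finger_gap: 0.739
```

```bash
cat > c9.py <<'E'
from h import *
import sys
st=r.get_state();print(st["ee_pos"].round(1))
n=sys.argv[1]; k=optics.calibration("wrist"); im=optics.capture("wrist")[:,:,::-1].copy(); cv2.imwrite(f"pics/{n}.png",im)
hsv=cv2.cvtColor(im,cv2.COLOR_BGR2HSV); zt=st["ee_pos"][2]+7
def R(c,z,nm):
    w=np.float32([onplane(k,p,z)[:2] for p in c.reshape(-1,2)]); q=cv2.minAreaRect(w); print(nm,np.round(q[0],1),np.round(q[1],1),round(q[2],1),"px",cv2.boundingRect(c),"\n",cv2.boxPoints(q).round(1).tolist())
b=cv2.inRange(hsv,(0,0,215),(180,40,255)); b[:262]=0   # plate face
b=cv2.morphologyEx(b,cv2.MORPH_CLOSE,np.ones((9,9))); R(max(cv2.findContours(b,0,2)[0],key=cv2.contourArea),zt,"plate")
o=cv2.inRange(hsv,(5,150,60),(18,255,255)); o[320:]=0; o[:,:200]=0; o[:,420:]=0
o[260:]=0
R(max(cv2.findContours(o,0,2)[0],key=cv2.contourArea),64,"far cheek")
m=(hsv[...,2]>110).astype(np.uint8)*255; m[:, :200]=0; m[:,430:]=0; m[200:]=0
R(max(cv2.findContours(m,0,2)[0],key=cv2.contourArea),14,"base back part")
E
python3 c9.py w10
```

```text
[508.8 265.6  76.5]
plate [508.  267.2] [74.3 49.1] 4.3 px (214, 262, 208, 119) 
 [[469.1000061035156, 288.8999938964844], [472.79998779296875, 240.0], [546.7999877929688, 245.60000610351562], [543.0999755859375, 294.5]]
far cheek [505.1 299.1] [63.2 10.8] 4.3 px (239, 216, 156, 27) 
 [[473.20001220703125, 302.1000061035156], [474.0, 291.29998779296875], [537.0, 296.1000061035156], [536.2000122070312, 306.8999938964844]]
base back part [504.4 309.2] [118.3  10.6] 4.3 px (207, 179, 222, 21) 
 [[445.1000061035156, 310.0], [445.8999938964844, 299.3999938964844], [563.7999877929688, 308.29998779296875], [563.0, 318.8999938964844]]
```

The base seen from here is at (507.9,264.6), consistent with before. The TCP reads ~1.5 mm high in y, so I'm correcting slightly while lowering.

Emit:
{"method": "jog_arm", "body": {"series": [{"linear":[-0.4,2,-1],"roll":0,"claw":1},{"linear":[-0.4,5,-1],"roll":0,"claw":1},{"linear":[-0.4,8,-1],"roll":0,"claw":1},{"linear":[-0.4,8,-1],"roll":0,"claw":1},{"linear":[-0.4,8,-1],"roll":0,"claw":1},{"linear":[-0.4,8,-1],"roll":0,"claw":1}]}}

```text
time: 22.25
ee_pos: [508.5, 264.7, 68.3]
ee_rot: [-0.707, -0.027, 0.027, 0.707]
contact_force: [-0.0, 0.1, -0.5]
finger_gap: 0.739
```

```bash
python3 c9.py w11; python3 - <<'E'
from h import *
for c in ("side","scene"):
    optics.capture(c)
    for q in ("plate_top","nest_floor"): print(c,q,[(np.round(d["uv"],1).tolist(),round(d["conf"],2)) for d in optics.mark_of(c,q)][:2])
    k=optics.calibration(c); print("pred nest floor",proj(k,np.array([507.9,264.4,34])).round(1),"pred plate",proj(k,np.array([507.9,264.4,64.5])).round(1))
E
```

```text
[508.5 264.7  68.3]
plate [507.9 266.1] [77.6 49.6] 4.4 px (210, 262, 217, 120) 
 [[467.29998779296875, 287.8999938964844], [471.1000061035156, 238.39999389648438], [548.4000244140625, 244.3000030517578], [544.7000122070312, 293.79998779296875]]
far cheek [505.3 299.3] [63.1 11.3] 4.8 px (236, 217, 165, 30) 
 [[473.29998779296875, 302.29998779296875], [474.29998779296875, 291.0], [537.2000122070312, 296.29998779296875], [536.2999877929688, 307.6000061035156]]
base back part [503.4 309.2] [116.2  10.2] 4.3 px (202, 179, 228, 21) 
 [[445.1000061035156, 309.8999938964844], [445.79998779296875, 299.70001220703125], [561.7000122070312, 308.5], [561.0, 318.70001220703125]]
side plate_top [([216.2, 178.4], 0.74)]
side nest_floor [([220.5, 191.1], 0.93), ([217.7, 177.2], 0.58)]
pred nest floor [218.6 190.1] pred plate [216.7 176.6]
scene plate_top [([469.3, 259.8], 0.82)]
scene nest_floor [([462.6, 273.9], 0.61)]
pred nest floor [464.5 269.3] pred plate [467.6 260.5]
```

Agreement is within about 2 mm. Lowering into the cheeks with force checks.

Emit:
{"method": "jog_arm", "body": {"series": [{"linear":[0,2,0],"roll":0,"claw":1},{"linear":[0,4,0],"roll":0,"claw":1},{"linear":[0,6,0],"roll":0,"claw":1},{"linear":[0,8,0],"roll":0,"claw":1},{"linear":[0,10,0],"roll":0,"claw":1},{"linear":[0,12,0],"roll":0,"claw":1},{"linear":[0,14,0],"roll":0,"claw":1},{"linear":[0,14,0],"roll":0,"claw":1}]}}

```text
time: 23.4
ee_pos: [508.1, 264.5, 53.9]
ee_rot: [0.707, 0.027, -0.027, -0.706]
contact_force: [-0.2, 0.3, -1.0]
finger_gap: 0.737
```

Emit:
{"method": "jog_arm", "body": {"series": [{"linear":[0,2,0],"roll":0,"claw":1},{"linear":[0,4,0],"roll":0,"claw":1},{"linear":[0,6,0],"roll":0,"claw":1},{"linear":[0,8,0],"roll":0,"claw":1},{"linear":[0,10,0],"roll":0,"claw":1},{"linear":[0,12,0],"roll":0,"claw":1},{"linear":[0,12,0],"roll":0,"claw":1},{"linear":[0,12,0],"roll":0,"claw":1}]}}

```text
time: 24.2
ee_pos: [508.4, 264.6, 42.2]
ee_rot: [0.707, 0.027, -0.027, -0.707]
contact_force: [0.4, -0.6, -1.6]
finger_gap: 0.74
```

No contact with the cheeks. Final millimetres:

Emit:
{"method": "jog_arm", "body": {"series": [{"linear":[0,1,0],"roll":0,"claw":1},{"linear":[0,2,0],"roll":0,"claw":1},{"linear":[0,3,0],"roll":0,"claw":1},{"linear":[0,4,0],"roll":0,"claw":1},{"linear":[0,4,0],"roll":0,"claw":1}]}}

```text
time: 24.7
ee_pos: [508.3, 264.5, 38.1]
ee_rot: [0.707, 0.027, -0.027, -0.707]
contact_force: [-1.7, -0.4, -0.3]
finger_gap: 0.732
```

Emit:
{"method": "jog_arm", "body": {"series": [{"linear":[0,0.5,0],"roll":0,"claw":1},{"linear":[0,1,0],"roll":0,"claw":1},{"linear":[0,1,0],"roll":0,"claw":1}]}}

```text
time: 25.0
ee_pos: [508.5, 264.7, 37.5]
ee_rot: [-0.707, -0.027, 0.027, 0.707]
contact_force: [0.3, -0.6, -0.1]
finger_gap: 0.734
```

Emit:
{"method": "jog_arm", "body": {"series": [{"linear":[0,0.5,0],"roll":0,"claw":1},{"linear":[0,0.5,0],"roll":0,"claw":1},{"linear":[0,0.5,0],"roll":0,"claw":1}]}}

```text
time: 25.3
ee_pos: [508.5, 264.7, 37.5]
ee_rot: [-0.707, -0.027, 0.027, 0.707]
contact_force: [-1.8, -1.3, 5.7]
finger_gap: 0.736
```

Floor contact at TCP 37.5, as predicted. Releasing and retreating.

Emit:
{"method": "jog_arm", "body": {"series": [{"linear":[0,-0.4,0],"roll":0,"claw":0.5},{"linear":[0,-0.4,0],"roll":0,"claw":-0.5},{"linear":[0,-0.4,0],"roll":0,"claw":-1},{"linear":[0,-0.4,0],"roll":0,"claw":-1},{"linear":[0,-0.4,0],"roll":0,"claw":-1},{"linear":[0,-0.4,0],"roll":0,"claw":-1},{"linear":[0,-15,0],"roll":0,"claw":-1},{"linear":[0,-50,0],"roll":0,"claw":-1},{"linear":[0,-95,0],"roll":0,"claw":-1},{"linear":[0,-140,0],"roll":0,"claw":-1},{"linear":[0,-145,-30],"roll":0,"claw":-1},{"linear":[0,-145,-40],"roll":0,"claw":-1}]}}

```text
time: 26.5
ee_pos: [513.5, 222.1, 184.1]
ee_rot: [0.707, 0.028, -0.024, -0.706]
contact_force: [-0.8, -1.2, 0.2]
finger_gap: 1.003
```

Emit:
{"method": "jog_arm", "body": {"series": [{"linear":[0,0,0],"roll":0,"claw":-1},{"linear":[0,0,0],"roll":0,"claw":-1},{"linear":[0,0,0],"roll":0,"claw":-1}]}}

```text
time: 26.8
ee_pos: [510.2, 225.9, 180.2]
ee_rot: [-0.707, -0.026, 0.029, 0.707]
contact_force: [0.8, 0.7, -0.9]
finger_gap: 1.004
```

```bash
python3 look.py w12 plate_top:34 nest_floor:34; python3 nest.py w12 60,330,200,420; python3 - <<'E'
from h import *
k=np.load("pics/w12.npy",allow_pickle=True).item()
h=cv2.cvtColor(cv2.imread("pics/w12.png"),cv2.COLOR_BGR2HSV)
for nm,lo,hi in (("mag",(160,150,100),(175,255,255)),("blue",(105,150,80),(125,255,255)),("yel",(20,150,100),(32,255,255))):
    m=cv2.inRange(h,lo,hi); m[330:]=0; m[:60]=0; m[:,:220]=0; m[:,420:]=0
    for c in cv2.findContours(m,0,2)[0]:
        if cv2.contourArea(c)>30: M=cv2.moments(c); uv=(M["m10"]/M["m00"],M["m01"]/M["m00"]); print(nm,np.round(uv),M["m00"],onplane(k,uv,44).round(1))
# bystanders / stack vs start
for c in ("scene","side"):
    a=cv2.imread(f"pics/{c}0.png"); b=optics.capture(c)[:,:,::-1]
    for q in ("beaker","bottle","dropper","rack","carton"): print(c,q,[(np.round(d["uv"]).tolist(),round(d["conf"],2)) for d in optics.mark_of(c,q)][:1])
E
```

```text
26.8 [510.2 225.9 180.2] [-0.707 -0.026  0.029  0.707] 1.004324663395726
nest_floor [147. 275.] 0.3 [371.8 178.2  34. ]
base z 14 [507.7 264.5] [ 98.7 119.2] deg 4.5
cheek top z 64 [510.  236.1] [15.2 63.1] deg 4.5
(276, 217, 90, 22)
cheek top z 64 [505.3 295.5] [ 8.2 62.6] deg 4.4
(273, 133, 96, 14)
mag [293. 198.] 190.0 [488.5 252.2  44. ]
mag [348. 168.] 206.0 [526.8 277.2  44. ]
blue [347. 198.] 187.0 [528.5 255.3  44. ]
blue [320. 168.] 200.0 [506.9 275.7  44. ]
yel [320. 198.] 198.0 [508.5 253.7  44. ]
yel [293. 168.] 209.5 [486.9 274.2  44. ]
scene beaker [([347.0, 287.0], 0.5)]
scene bottle [([346.0, 284.0], 0.9)]
scene dropper [([423.0, 218.0], 0.71)]
scene rack [([195.0, 301.0], 0.79)]
scene carton [([445.0, 371.0], 0.87)]
side beaker [([413.0, 218.0], 0.74)]
side bottle [([328.0, 247.0], 0.68)]
side dropper [([178.0, 258.0], 0.68)]
side rack [([507.0, 305.0], 0.59)]
side carton [([312.0, 172.0], 0.56)]
```

Wells centre at (507.7,264.7) against reader centre (507.7,264.5), same 4.5° heading, and the bystanders haven't moved. Handing in.

```bash
python3 -c "
from workcell import r
print(r.job_done())"
```

```text
the job is handed in; nothing more can be done
None
```

The top spot plate now lies wells up between the orange cheeks of the reader. I handed the job in after about 27 s of robot time, and the hand-in reports no verdict.

**What I did**
- I pushed the plate along the stack onto the ledge with shut fingers, then gripped it across its width.
- I set it on the red-topped bare-steel rest, contacting at about 34 mm, and let go.
- I re-gripped it by its short ends and lowered it into the reader in small steps. It did not touch the cheeks, and it met the floor at the expected height with about 6 N.

**Last checks**
- **Position:** the wells' centre is at (507.7, 264.7) mm and the reader's centre at (507.7, 264.5) mm. Headings agree to about 0.1°. The gripper is open and clear of everything.
- **Bystanders:** the bottle, rack and carton read within 3 px of their starting marks in at least one fixed view, and the dropper and beaker within 1 px in the side view. The dropper's scene mark differs by 5 px.
- **Disagreements:** the scene camera's beaker mark and the side camera's carton mark were wrong detections. The final look for `plate_top` itself returned nothing, so I located the plate by its wells instead.

**Things to know**
- During the push I felt about 6 N upward on the fingertips, probably a brief touch on the second plate. I raised them about 2 mm, and later views showed the lower plates in place.
- I did not re-measure the lower plates at the end.

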